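# Push the spare dustbin cup through the gap to its felt pad

### The job

Push the spare dustbin cup along the surface with the fingertips, through the narrow gap between the squat jar and the wooden nozzle block, until it stands wholly on the round felt pad beyond them. Its bottom flap is loose, so keep the cup flat on the surface all the way and do not lift or tip it. Leave the other loose things where they are.

Things in the scene. Friction and masses are not known exactly. Their poses are not given: they have to be found in the camera images.
- cup: Loose spare dustbin cup, the thing to push: a closed upright cylinder of clear plastic, 96 mm in diameter and 58 mm tall, with a grey cap and grey foot and a white filter cone visible inside, about 250 g (varies). It slides on the surface with ordinary friction. Origin at the centre of its underside; z up. Starts on the left (+y) side of the gap, up to 40 mm off its centre line.
- jar: Squat sealed jar of brown glass with a flat metal lid, fixed to the surface: 76 mm in diameter, 50 mm tall. One side of the gap (it may be the side near the robot or the far side). Origin at the centre of its underside.
- block: Brown wooden nozzle block with a narrow metal nozzle lying on it, fixed to the surface: 76 mm along its own x (across the gap), 80 mm along its own y (the way through), wood 36 mm tall, 51 mm with the nozzle, which lies along y and is 112 mm long. The other side of the gap. Origin at the centre of its underside. Jar and block centres are 177 to 183 mm apart across the gap, so the free gap is 101 to 107 mm, half-way between the two centres.
- pad: Round pad of dark grey felt let in flush with the surface, 136 mm in diameter, fixed; no step at its edge. Origin at its centre. Its own +y axis points back through the gap; the gap lies 120 mm from its centre along +y (give or take 5 mm).
- brush: Loose bystander: clothes brush, bristles down, 165 mm along its x, 44 mm wide, 40 mm tall, lying crosswise beyond the pad, its centre about 135 mm from the pad's centre. Origin at the centre of its underside.
- tin: Loose bystander: flat round metal polish tin, 70 mm in diameter, 23 mm tall, beside the pad on the far side. Origin at the centre of its underside.
- heelbox: Loose bystander: small card box 42 x 62 x 28 mm beside the pad on the robot's side. Origin at the centre of its underside.
- shoehorn: Loose bystander: flat metal shoehorn, about 195 mm long, 36 mm wide, 6 mm thick, lying on the right. Origin under the middle of its straight handle.
- suction_head: Loose bystander: wide grey plastic suction head 50 x 120 mm and 24 mm tall, with a black pipe stub 34 mm thick (top at 37 mm) along its +x, lying at the left edge of the work area, stub pointing away to the left. Origin at the centre of its underside.
Mind the look-alikes: they are no part of the job. Leave any purple or yellow look-alike of the cup alone.

How it is judged:
By the outcome, as a careful person would: the job done as asked, in the order asked, and still so for the second after the job is handed in, with the robot touching nothing.
It also fails if it takes over 48 s, if anything falls off the work surface, if the arm or the gripper's body presses on something with over 40 N, if the wrist force passes 120 N, or if a joint passes its speed limit or range.

### The arm

A 7-joint arm with a two-finger parallel gripper is mounted at the origin on the work surface. World frame = base frame: x ahead of the robot, y to its left, z up, the work surface at z = 0. Lengths are in m, angles in rad, forces in N, time in s.
With the tool pointing down it reaches from about 0.35 to 0.9 m from the base axis. Payload 8.1 kg.
Tool frame: the origin (TCP) lies at the centre of the arm's flange, where the gripper is bolted on; the fingertips stand 178 mm ahead of it and the grasp point (between the pads) lies 159 mm ahead of it; z points along the fingers, y is the direction in which the jaws open and shut (so a half turn about z gives the same grasp; the last joint's range is limited). The gripper opens to 92 mm and grips with 3 to 60 N. Pads are 19 mm wide; open, the fingers measure 130 mm over their backs; the gripper's body (75 mm by 190 mm) begins 47 mm behind the grasp point.
Start: joints at [1.004, 0.434, 0.025, 1.573, -0.012, 1.134, -0.075], TCP at [0.28, -0.559, 0.405] pointing down, gripper open.
Joint ranges: [-2.62, 2.62], [-0.44, 2.09], [-1.27, 1.32], [0.08, 2.57], [-1.32, 4.46], [0.12, 2], [-2.74, 2.74]. Speed limits (rad/s): [2.22, 2.22, 3.01, 3.01, 3.14, 3.14, 3.14].

### API

Orientations are given as a rotation vector (axis times angle).
In Python, from cell import arm, get_image, camera_model gives the robot as it stands. The module is installed in compiled form; this text tells all that it offers.
- The arm moves only by the shell command python3 -m pendant 'ROWS' [FORCE]. ROWS is JSON, a list that holds one entry, the list of rows, each a list of 7 numbers: the shift along the tool's x, y, z in mm, then the turn, a rotation vector about the tool's x, y, z in rad, then the closure, from -1 (fully open) to 1 (shut). In form: [[[x, y, z, rx, ry, rz, hand], ...]]. A call has 1 to 20 rows; each row is the pose to reach, as a shift and turn from the pose commanded when the call began, along the tool's axes at that moment; what a row does not reach only later rows make up. A row lasts 1/8 s, in which the tool goes at most 62.5 mm and 10.7 degrees, less where a joint would pass 70% of its speed; a pose out of reach is approached as far as the arm can. A call with a gripper value outside its range is refused whole. The fingers move at their own pace and stop on an object; FORCE is the grip in N (left out, the last holds). Time passes only in rows, so rows that repeat a pose let the fingers close. It gives the time, the measured TCP pose, the force and the opening at its end, in the units of the state.
- arm.observe(): the state, without advancing time (a new reading comes with each control period).
- get_image(name): name is "scene" or "side" or "wrist"; returns the picture (420x560x3 uint8, red, green, blue); there is no depth.
- camera_model(name): a dict with "fx", "fy", "cx", "cy" (pixels), "k1" (the pictures are not rectified: a ray, as slopes to the right and down, at radius r is drawn at 1 + k1 r^2 times it, then the intrinsics apply), "position" and "orientation" of the camera in the world; the wrist camera has in their place "T_tool_cam" (4x4, takes a point from camera to tool coordinates, whose origin is the TCP and whose axes are the flange's). Camera axes: x right, y down, z forward; pixel columns grow to the right and rows downward; lengths in m; the calibration is good to about 2 mm. A picture is of the moment at which its call begins: read the wrist's pose just before it. camera_model takes no time and is no camera call.
- arm.sign_off(): hands the job in, once; it reports no verdict.
The state is a dict: "clock": time; "joints": joint angles; "dq": joint speeds; "joint_efforts": joint torques, N m; "position": TCP position; "ee_rot": TCP orientation; "force": force on the tool from outside, world axes, zero at the start; "ft_torque": the same for the moment, N m; "width": opening from 0.0 (shut) to 1.0 (fully open).
Only numpy, scipy, OpenCV 4.12 (cv2) and the standard library are available. Lean on these libraries where they do the work, as an engineer would, in place of code of your own. Each camera call takes 0.05 s, during which the arm holds its last target.

## Working session

There is one attempt and no reset: what is moved stays moved. The work goes in short steps, Python scripts to look and compute and a shell command to move; the robot and the scene stay as the last step left them, time stands still between calls to the robot, and variables do not carry over. Pictures are saved under pics/ and viewed, and the job is handed in when it is done.

```bash
mkdir -p pics; python3 - <<'E'
from cell import arm,get_image,camera_model
import cv2
s=arm.observe();print({k:s[k] for k in('clock','position','ee_rot','force','width')})
for n in('scene','side'):
    print(n,camera_model(n))
    cv2.imwrite(f'pics/{n}0.png',get_image(n)[:,:,::-1])
print(camera_model('wrist'))
E
```

```text
{'clock': 0.0, 'position': array([ 0.27942712, -0.55879775,  0.40393206]), 'ee_rot': array([-3.05606629e+00, -7.21474706e-01,  8.20311654e-04]), 'force': array([-0.081594  ,  0.3674649 , -0.83515258]), 'width': 0.995438745146121}
scene {'fx': 417.92280679473, 'fy': 417.92280679473, 'cx': 281.8720893776791, 'cy': 208.764355762191, 'k1': 0.006105289056797541, 'position': array([1.45802067, 0.15839768, 1.01003498]), 'orientation': array([-1.65983867, -2.00025129,  0.76284376])}
side {'fx': 547.0683486688495, 'fy': 547.0683486688495, 'cx': 279.4296577479276, 'cy': 207.44187181990233, 'k1': 0.020145489456566697, 'position': array([ 1.50496523, -1.06045225,  0.99040013]), 'orientation': array([-2.06934129, -0.76521182,  0.37405469])}
{'fx': 316.7156914279273, 'fy': 316.7156914279273, 'cx': 282.9020670764168, 'cy': 205.7605751220693, 'k1': -0.06650792300342244, 'T_tool_cam': array([[-6.46447823e-04, -9.54863953e-01, -2.97042779e-01,
         8.01621097e-02],
       [ 9.99999787e-01, -6.43068759e-04, -1.09090376e-04,
         8.52202044e-05],
       [-8.68524633e-05, -2.97042786e-01,  9.54864166e-01,
         2.04039187e-02],
       [ 0.00000000e+00,  0.00000000e+00,  0.00000000e+00,
         1.00000000e+00]])}
```

View pics/scene0.png

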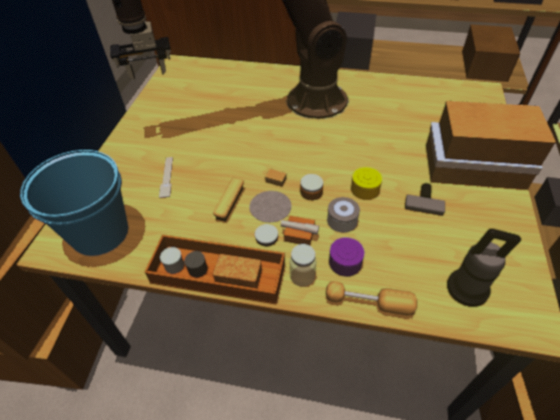

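View pics/side0.png

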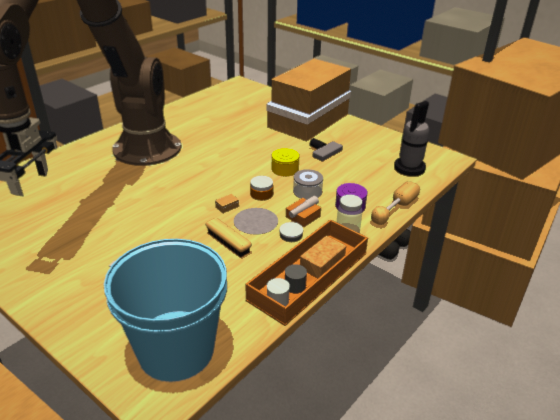

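The scene view shows the cup at about (343,213), the jar at (312,185) on the robot's side, the block at (299,229), the pad at (270,206), the brush at (229,199), and the tin at (266,235). The yellow look-alike is at (367,181) and the purple one at (347,255). I'll enlarge these for measuring.

```bash
cat > h.py <<'E'
import numpy as np,cv2
from scipy.spatial.transform import Rotation as R
from cell import arm,get_image,camera_model
def pose(n,s=None):
    m=camera_model(n)
    if n=='wrist':
        T=np.eye(4);T[:3,:3]=R.from_rotvec(s['ee_rot']).as_matrix();T[:3,3]=s['position'];T=T@m['T_tool_cam']
        return m,T[:3,:3],T[:3,3]
    return m,R.from_rotvec(m['orientation']).as_matrix(),np.array(m['position'])
def ray(n,u,v,s=None):
    m,Rm,p=pose(n,s)
    d=np.array([(u-m['cx'])/m['fx'],(v-m['cy'])/m['fy']]);x=d.copy()
    for _ in range(20): x=d/(1+m['k1']*(x@x))
    return p,Rm@np.r_[x,1]
def atz(n,u,v,z,s=None):
    p,d=ray(n,u,v,s);return (p+d*(z-p[2])/d[2])
def proj(n,P,s=None):
    m,Rm,p=pose(n,s);q=(np.atleast_2d(P)-p)@Rm;x=q[:,:2]/q[:,2:];x=x*(1+m['k1']*(x**2).sum(1))[:,None]
    return x*m['fx']+[m['cx'],m['cy']]
def tri(obs):
    A=np.zeros((3,3));b=np.zeros(3)
    for o in obs:
        p,d=ray(*o);d/=np.linalg.norm(d);M=np.eye(3)-np.outer(d,d);A+=M;b+=M@p
    return np.linalg.solve(A,b)
def circ(c,r,z,n=60):
    t=np.linspace(0,2*np.pi,n);return np.c_[c[0]+r*np.cos(t),c[1]+r*np.sin(t),0*t+z]
E
python3 - <<'E'
import cv2
a=cv2.imread('pics/scene0.png')[160:280,220:380];cv2.imwrite('pics/sc0c.png',cv2.resize(a,None,fx=5,fy=5,interpolation=2))
a=cv2.imread('pics/side0.png')[140:260,200:360];cv2.imwrite('pics/si0c.png',cv2.resize(a,None,fx=5,fy=5,interpolation=2))
E
```

```text
(no output)
```

View pics/sc0c.png

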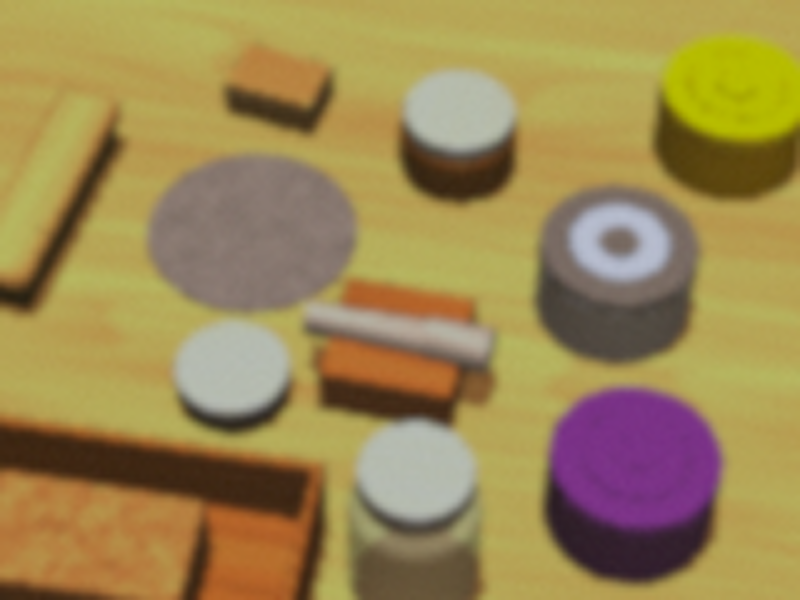

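View pics/si0c.png

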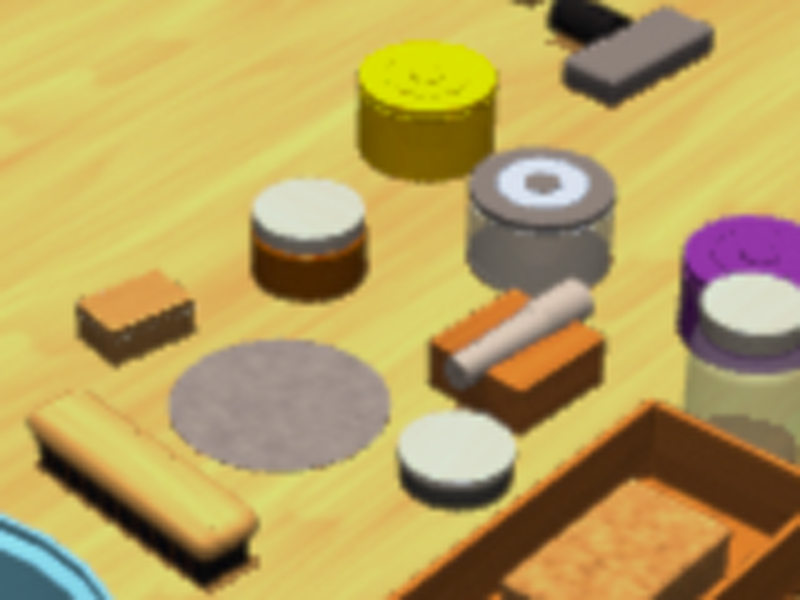

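```bash
cat > m.py <<'E'
from h import *
from scipy.optimize import least_squares
sc=lambda u,v:((u+.5)/5-.5+220,(v+.5)/5-.5+160)
si=lambda u,v:((u+.5)/5-.5+200,(v+.5)/5-.5+140)
def ext(n,c,r,z):
    q=proj(n,circ(c,r,z,200));return np.r_[q.min(0),q.max(0)]
def fit(r,e1,e2,zfix=None):
    t1=np.r_[sc(e1[0],e1[1]),sc(e1[2],e1[3])];t2=np.r_[si(e2[0],e2[1]),si(e2[2],e2[3])]
    f=lambda x:np.r_[ext('scene',x,r,x[2])-t1,ext('side',x,r,x[2])-t2]
    o=least_squares(f,[.6,.1,.03]);return o.x,np.abs(o.fun).max()
if __name__=='__main__':
    print('cup',fit(.048,(540,187,698,306),(468,148,616,226)))
    print('jar',fit(.038,(403,70,516,152),(252,180,367,243)))
    print('pad',fit(.068,(149,154,357,310),(170,339,390,470)))
    print('tin',fit(.035,(174,320,291,407),(398,411,516,486)))
    print('yellow',fit(.048,(660,37,805,140),(358,41,497,112)))
    print('purple',fit(.048,(551,388,720,530),(683,216,826,300)))
    for p in[(345,282),(475,300),(460,372),(325,350)]: print('blk sc',atz('scene',*sc(*p),.036).round(3))
    for p in[(430,345),(515,290),(605,340),(520,392)]: print('blk si',atz('side',*si(*p),.036).round(3))
    for p in[(227,88),(253,45),(330,76),(305,108)]: print('heel',atz('scene',*sc(*p),.028).round(3))
    for p in[(30,415),(85,392),(255,515),(205,557)]: print('brush',atz('side',*si(*p),.035).round(3))
E
python3 m.py
```

```text
cup (array([0.61985898, 0.16407983, 0.05751158]), np.float64(0.4068690574730738))
jar (array([0.51696063, 0.05261353, 0.04882001]), np.float64(0.572000786639876))
pad (array([ 0.59958691, -0.06726307,  0.00211303]), np.float64(0.43077935987383853))
tin (array([ 0.72451663, -0.05239516,  0.02296242]), np.float64(1.0264133477471375))
yellow (array([0.47566814, 0.22232464, 0.05977674]), np.float64(0.7346472824502825))
purple (array([0.7697658 , 0.18822293, 0.05490925]), np.float64(1.5012836669927765))
blk sc [0.66  0.004 0.036]
blk sc [0.661 0.084 0.036]
blk sc [0.716 0.083 0.036]
blk sc [0.714 0.002 0.036]
blk si [0.659 0.003 0.036]
blk si [0.661 0.084 0.036]
blk si [0.736 0.078 0.036]
blk si [0.73  0.001 0.036]
heel [ 0.502 -0.105  0.028]
heel [ 0.459 -0.096  0.028]
heel [ 0.479 -0.039  0.028]
heel [ 0.512 -0.05   0.028]
brush [ 0.529 -0.206  0.035]
brush [ 0.536 -0.169  0.035]
brush [ 0.69  -0.188  0.035]
brush [ 0.694 -0.233  0.035]
```

Fits agree within about 1 px. The cup is at (0.620,0.164), the gap centre is about (0.607,0.048), and the push runs along −y, yawed about −3°. I'll move the wrist camera over the gap to measure it more finely.

```bash
python3 -m pendant '[[[150,-120,0,0,0,-0.15,0],[300,-240,0,0,0,-0.4,0],[450,-360,0,0,0,-0.7,0],[610,-477,0,0,0,-1.05,0],[610,-477,0,0,0,-1.05,0],[610,-477,0,0,0,-1.05,0],[610,-477,0,0,0,-1.05,0],[610,-477,0,0,0,-1.05,0],[610,-477,0,0,0,-1.05,0],[610,-477,0,0,0,-1.05,0],[610,-477,0,0,0,-1.05,0],[610,-477,0,0,0,-1.05,0],[610,-477,0,0,0,-1.05,0],[610,-477,0,0,0,-1.05,0],[610,-477,0,0,0,-1.05,0],[610,-477,0,0,0,-1.05,0],[610,-477,0,0,0,-1.05,0]]]'
python3 - <<'E'
from h import *
import json
s=arm.observe();a=get_image('wrist')[:,:,::-1];print(s['position'],s['ee_rot'],s['joints'],s['width'])
np.savez('w1.npz',position=s['position'],ee_rot=s['ee_rot'])
cv2.imwrite('pics/w1.png',a)
E
```

```text
clock: 2.22
position: [0.6117, 0.1393, 0.4049]
ee_rot: [2.285, 2.155, -0.0]
force: [0.1, -0.5, 0.6]
width: 0.499
[0.61173907 0.13934147 0.40493552] [ 2.28517391e+00  2.15505173e+00 -1.84669954e-04] [-0.00542672  0.48282835 -0.45471873  1.53632653  0.22351553  1.17412018
 -0.56023356] 0.4992375106793512
```

View pics/w1.png

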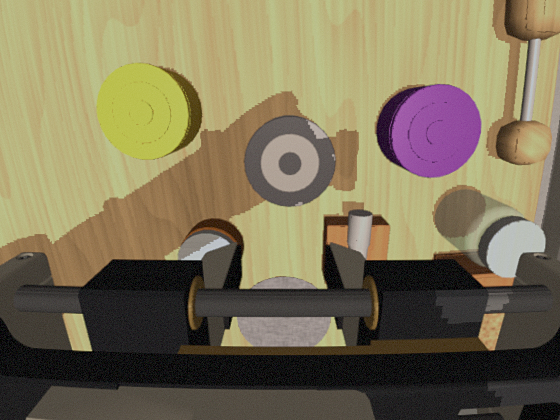

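The wrist view shows the cup top centred at about (290,161), the yellow cup at upper left and the purple one at upper right. The gripper hides parts of the jar and block, so I'll shift 110 mm toward −y and look again.

```bash
python3 -m pendant '[[[-55,0,0,0,0,0,0],[-110,0,0,0,0,0,0],[-110,0,0,0,0,0,0],[-110,0,0,0,0,0,0]]]'
python3 - <<'E'
from h import *
s=arm.observe();a=get_image('wrist')[:,:,::-1];print(s['position'],s['ee_rot'],s['force'])
np.savez('w2.npz',position=s['position'],ee_rot=s['ee_rot'])
cv2.imwrite('pics/w2.png',a)
cv2.imwrite('pics/w2c.png',cv2.resize(a[30:240,150:430],(800,600),interpolation=2))
cv2.imwrite('pics/w1c.png',cv2.resize(cv2.imread('pics/w1.png')[90:300,150:430],(800,600),interpolation=2))
E
```

```text
clock: 2.78
position: [0.6054, 0.0306, 0.405]
ee_rot: [-2.285, -2.156, -0.001]
force: [-1.2, 0.4, -0.5]
width: 0.501
[0.60541685 0.03055957 0.40497361] [-2.28478053e+00 -2.15606920e+00 -8.94969853e-04] [-1.18183544  0.43994685 -0.49948958]
```

View pics/w2c.png

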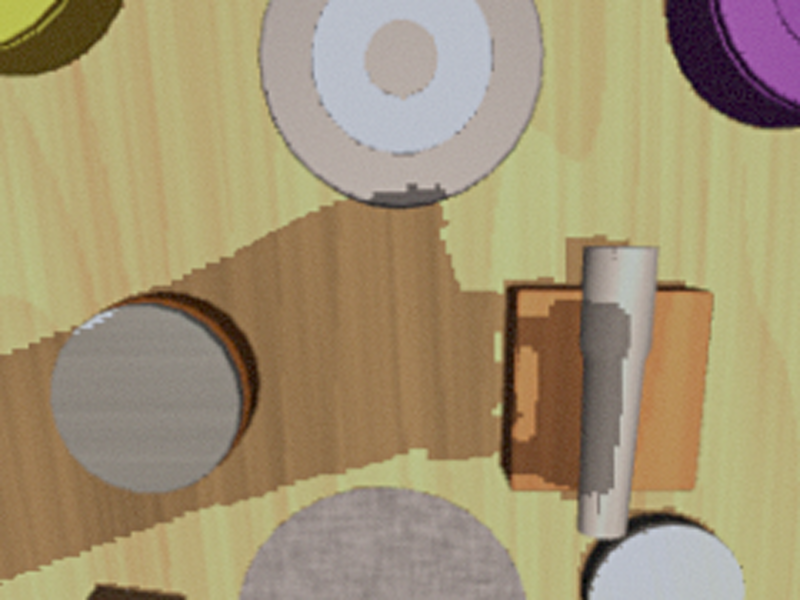

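View pics/w1c.png

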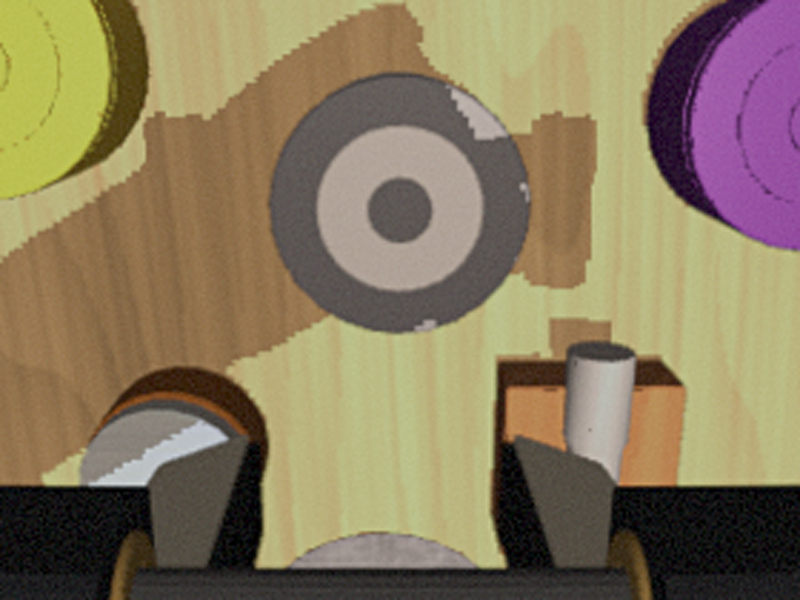

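```bash
cat > m2.py <<'E'
from h import *
from scipy.optimize import least_squares
k=2.857142857
W1=dict(np.load('w1.npz'));W2=dict(np.load('w2.npz'))
def c(u,v,ox,oy):return ((u+.5)/k-.5+ox,(v+.5)/k-.5+oy)
w2=lambda u,v:c(u,v,150,30)
w1=lambda u,v:c(u,v,150,90)
def cf(s,w,r,z,e):
    t=np.r_[w(e[0],e[1]),w(e[2],e[3])]
    def f(x):
        q=proj('wrist',circ(x,x[2],z,200),s);return np.r_[q.min(0),q.max(0)]-t
    o=least_squares(f,[.6,.1,r]);return o.x.round(4),np.abs(o.fun).max().round(2)
print('jar w2',cf(W2,w2,.038,.05,(51,304,243,493)))
print('cup w1',cf(W1,w1,.048,.058,(269,72,530,333)))
print('cup ring w2 ctr',atz('wrist',*w2(401,58),.058,W2), 'w1',atz('wrist',*w1(400,209),.058,W1))
print('cup tri',tri([('wrist',*w1(400,209),W1),('wrist',*w2(401,58),W2)]))
for p in[(514,290),(512,490),(713,291),(695,491)]:print('blk',atz('wrist',*w2(*p),.036,W2).round(4))
for p in[(505,383),(683,386)]:print('blk w1',atz('wrist',*w1(*p),.036,W1).round(4))
for p in[(503,285),(502,470)]:print('blk base',atz('wrist',*w2(*p),0,W2).round(4))
print('blk base w1',atz('wrist',*w1(496,358),0,W1).round(4))
# pad: arc points
P=np.array([atz('wrist',*w2(*p),0,W2)[:2] for p in[(243,590),(290,517),(330,496),(382,487),(430,495),(480,522),(523,590)]])
o=least_squares(lambda x:np.hypot(*(P-x[:2]).T)-.068,[.6,-.07]);print('pad',o.x,np.abs(o.fun).max())
E
python3 m2.py
```

```text
jar w2 (array([0.5183, 0.0522, 0.0362]), np.float64(0.16))
cup w1 (array([0.6198, 0.1646, 0.0475]), np.float64(0.15))
cup ring w2 ctr [0.61972069 0.16388155 0.058     ] w1 [0.61994676 0.16410601 0.058     ]
cup tri [0.61984879 0.16399164 0.05728842]
blk [0.6587 0.0839 0.036 ]
blk [0.6565 0.0051 0.036 ]
blk [0.7347 0.0797 0.036 ]
blk [7.309e-01 3.000e-04 3.600e-02]
blk w1 [0.6595 0.086  0.036 ]
blk w1 [0.7334 0.0801 0.036 ]
blk base [0.6592 0.0834 0.    ]
blk base [0.6571 0.0036 0.    ]
blk base w1 [0.6602 0.0845 0.    ]
pad [ 0.60015233 -0.06923243] 0.0010974736131721813
```

```bash
python3 - <<'E'
from h import *
for p in[(406,196),(445,213),(426,186)]:print(atz('scene',*p,.02).round(3))
E
python3 -m pendant '[[[55,4,0,0,0,0,0],[110,7,0,0,0,0,0],[165,7,0,0,0,0,0],[215,7,0,0,0,0,0],[215,7,0,0,0,0,0],[215,7,0,0,0,0,0]]]'
```

```text
[0.5   0.355 0.02 ]
[0.551 0.472 0.02 ]
[0.444 0.419 0.02 ]
clock: 3.58
position: [0.6244, 0.2458, 0.4045]
ee_rot: [-2.282, -2.159, 0.001]
force: [1.4, -1.8, -1.0]
width: 0.502
```

```bash
python3 -m pendant '[[[0,0,55,0,0,0,0],[0,0,110,0,0,0,0],[0,0,160,0,0,0,0],[0,0,190,0,0,0,0],[0,0,210,0,0,0,0],[0,0,217,0,0,0,0],[0,0,217,0,0,0,0],[0,0,217,0,0,0,0]]]'
python3 - <<'E'
from h import *
s=arm.observe();print(s['position'],s['ee_rot'],s['force'])
a=get_image('wrist')[:,:,::-1];cv2.imwrite('pics/w3.png',a)
a=get_image('scene')[:,:,::-1];cv2.imwrite('pics/s3.png',cv2.resize(a[140:260,260:420],(800,600),interpolation=2))
a=get_image('side')[:,:,::-1];cv2.imwrite('pics/d3.png',cv2.resize(a[110:230,250:410],(800,600),interpolation=2))
E
```

```text
clock: 4.58
position: [0.6253, 0.2451, 0.1891]
ee_rot: [2.284, 2.156, 0.003]
force: [-1.1, -0.3, 0.2]
width: 0.501
[0.62533576 0.24514392 0.18914883] [2.28360019 2.15637459 0.0033277 ] [-1.10679117 -0.30995565  0.24731604]
```

View pics/w3.png

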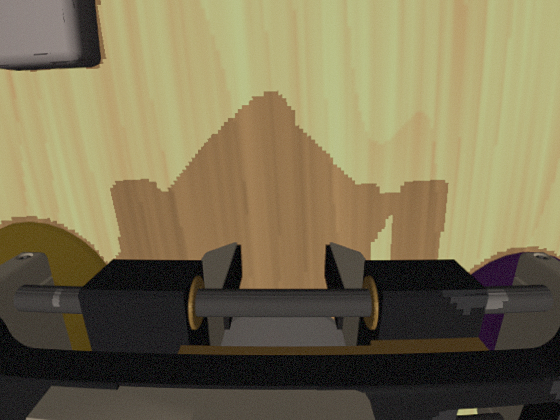

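View pics/s3.png

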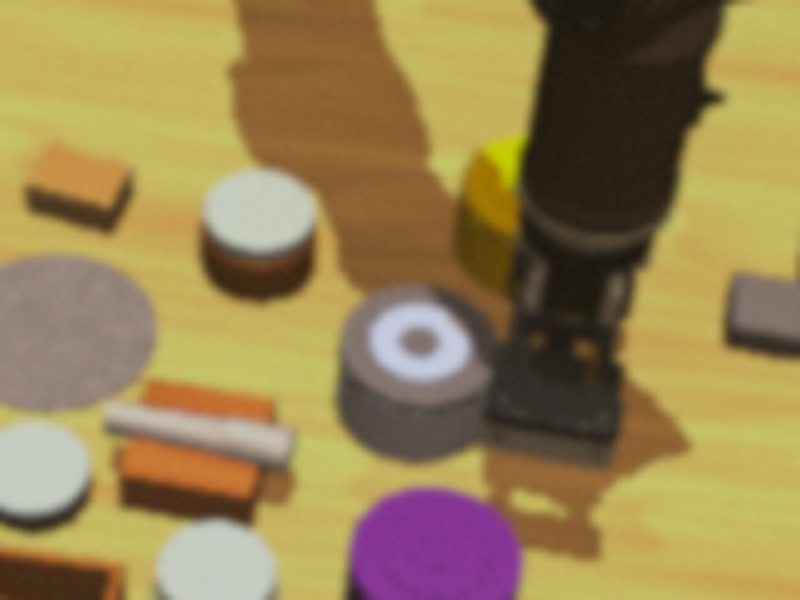

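View pics/d3.png

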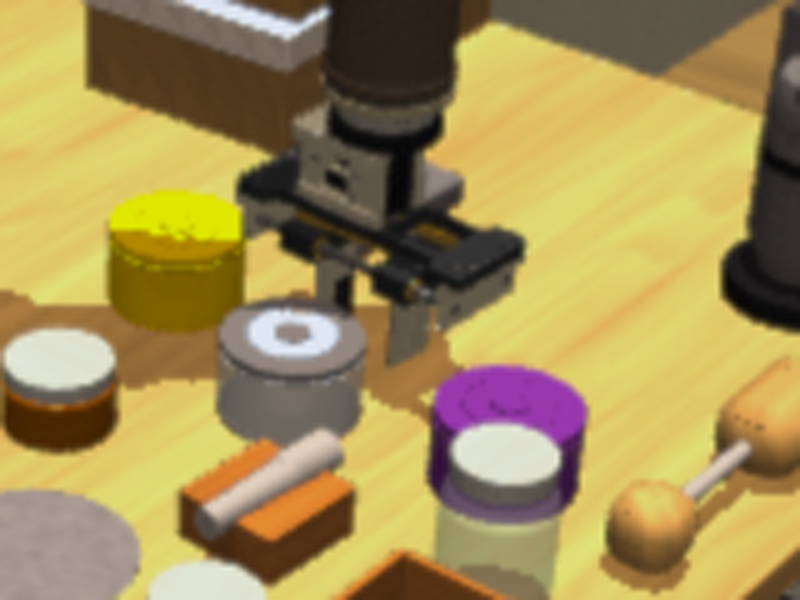

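Both fingers are down behind the cup and clear of the yellow and purple look-alikes, with the cup undisturbed. I'll start the push, drifting onto the centre line.

```bash
python3 -m pendant '[[[-10,-1,0,0,0,0,0],[-20,-1,0,0,0,0,0],[-27,-1,0,0,0,0,0],[-33,-1,0,0,0,0,0],[-40,-2,0,0,0,0,0],[-47,-3,0,0,0,0,0],[-54,-4,0,0,0,0,0],[-61,-5,0,0,0,0,0],[-68,-6,0,0,0,0,0],[-75,-7,0,0,0,0,0],[-80,-7,0,0,0,0,0],[-84,-7,0,0,0,0,0],[-86,-7,0,0,0,0,0],[-86,-7,0,0,0,0,0]]]'
python3 - <<'E'
from h import *
s=arm.observe();print(s['position'],s['ee_rot'],s['force'])
a=get_image('scene')[:,:,::-1];cv2.imwrite('pics/s4.png',cv2.resize(a[160:280,220:380],(800,600),interpolation=2))
a=get_image('side')[:,:,::-1];cv2.imwrite('pics/d4.png',cv2.resize(a[140:260,200:360],(800,600),interpolation=2))
E
```

```text
clock: 6.48
position: [0.6129, 0.1592, 0.1877]
ee_rot: [2.284, 2.157, -0.001]
force: [1.1, 0.7, -0.0]
width: 0.497
[0.61292251 0.15916591 0.18767258] [ 2.28399720e+00  2.15675649e+00 -5.40923995e-04] [ 1.08566221  0.70941644 -0.00953675]
```

View pics/s4.png

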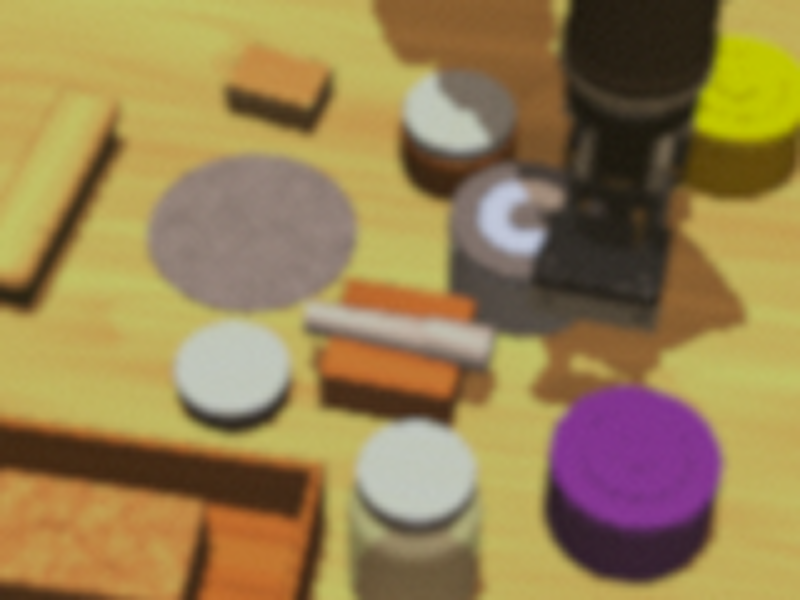

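View pics/d4.png

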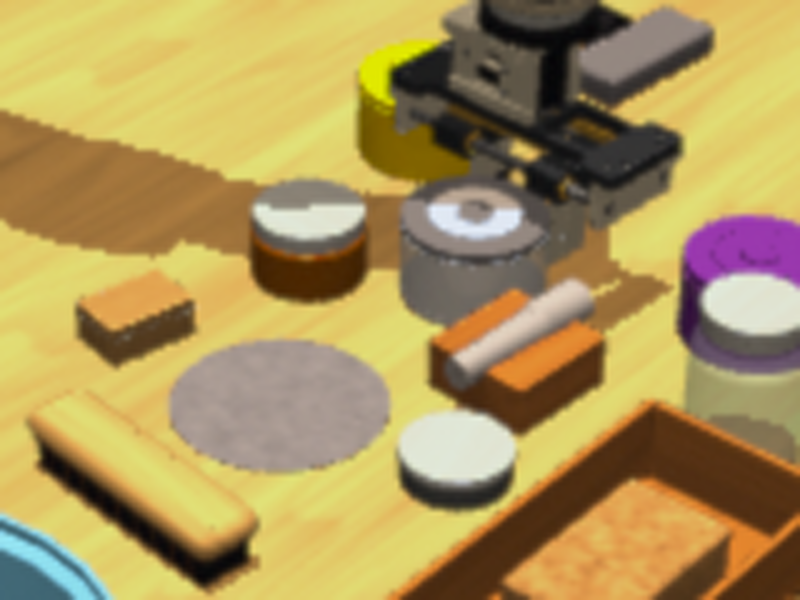

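```bash
python3 - <<'E'
from m import *
for a,b in [((620,242),(543,184)),((526,217),(475,212))]:
    P=tri([('scene',*sc(*a)),('side',*si(*b))]);
    q=[atz('scene',*sc(*a),.058)[:2],atz('side',*si(*b),.058)[:2]]
    print(P.round(4),np.round(q,4))
# overlay prediction
for n,f in(('scene','s4'),('side','d4')):
    im=cv2.imread(f'pics/{f}.png');o=(220,160) if n=='scene' else (200,140)
    for c,r,z,col in[((.6101,.1072),.048,.058,(0,0,255)),((.5178,.0524),.038,.05,(0,255,0))]:
        q=(proj(n,circ(c,r,z))-o+.5)*5-.5;cv2.polylines(im,[q.astype(np.int32)],True,col,1)
    cv2.imwrite(f'pics/{f}o.png',im)
E
```

```text
[0.6199 0.1645 0.0596] [[0.6187 0.1646]
 [0.6182 0.1667]]
[0.6102 0.1067 0.0609] [[0.6085 0.1066]
 [0.6065 0.1109]]
```

View pics/d4o.png

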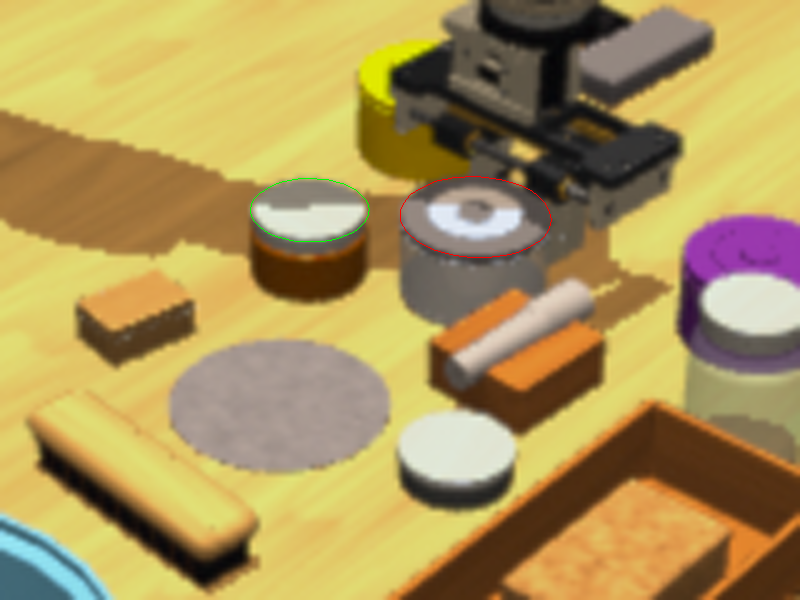

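View pics/s4o.png

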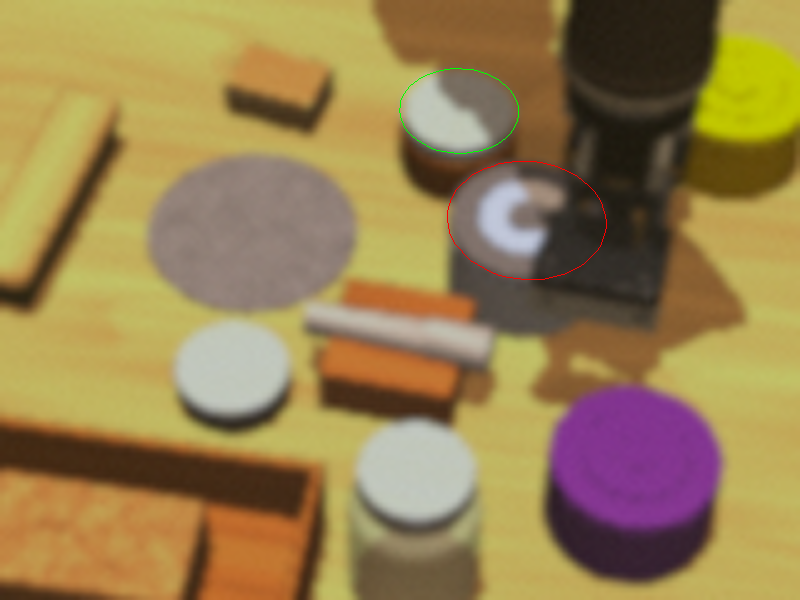

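Overlays match: the cup sits at about (0.610,0.107), within 1 mm of the gap's centre line. I'll push straight through, first up to the narrowest point.

```bash
python3 -m pendant '[[[-5,0.5,0,0,0,0,0],[-11,0.5,0,0,0,0,0],[-17,0.5,0,0,0,0,0],[-23,0.5,0,0,0,0,0],[-29,0.5,0,0,0,0,0],[-35,0.5,0,0,0,0,0],[-41,0.5,0,0,0,0,0],[-47,0.5,0,0,0,0,0],[-51,0.5,0,0,0,0,0],[-54,0.5,0,0,0,0,0],[-55,0.5,0,0,0,0,0]]]'
python3 - <<'E'
from h import *
s=arm.observe();print(s['position'],s['ee_rot'],s['force'])
a=get_image('scene')[:,:,::-1];cv2.imwrite('pics/s5.png',cv2.resize(a[160:280,220:380],(800,600),interpolation=2))
a=get_image('side')[:,:,::-1];cv2.imwrite('pics/d5.png',cv2.resize(a[140:260,200:360],(800,600),interpolation=2))
E
```

```text
clock: 7.95
position: [0.6102, 0.1043, 0.1877]
ee_rot: [2.284, 2.157, -0.0]
force: [0.6, 0.8, -0.4]
width: 0.504
[0.61023035 0.10432494 0.18771868] [ 2.28407393e+00  2.15696963e+00 -1.43063887e-04] [ 0.58251208  0.76978548 -0.43722409]
```

View pics/s5.png

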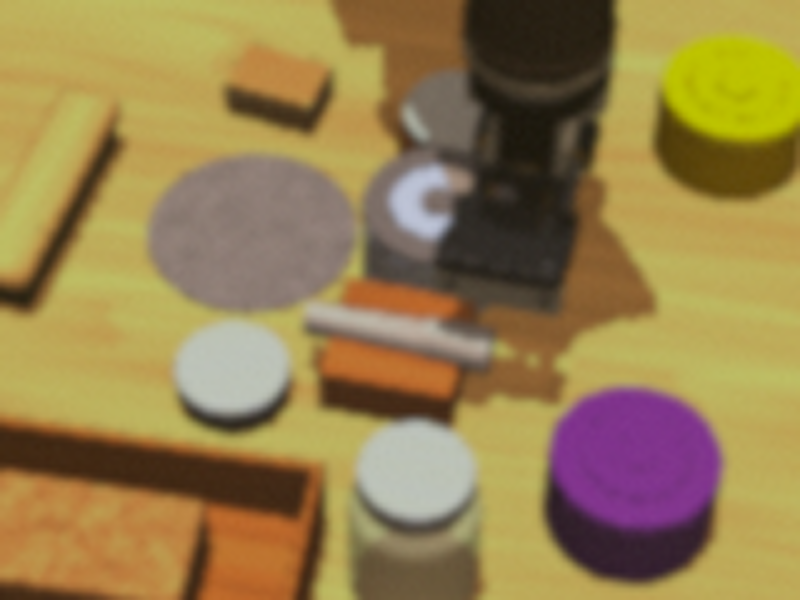

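View pics/d5.png

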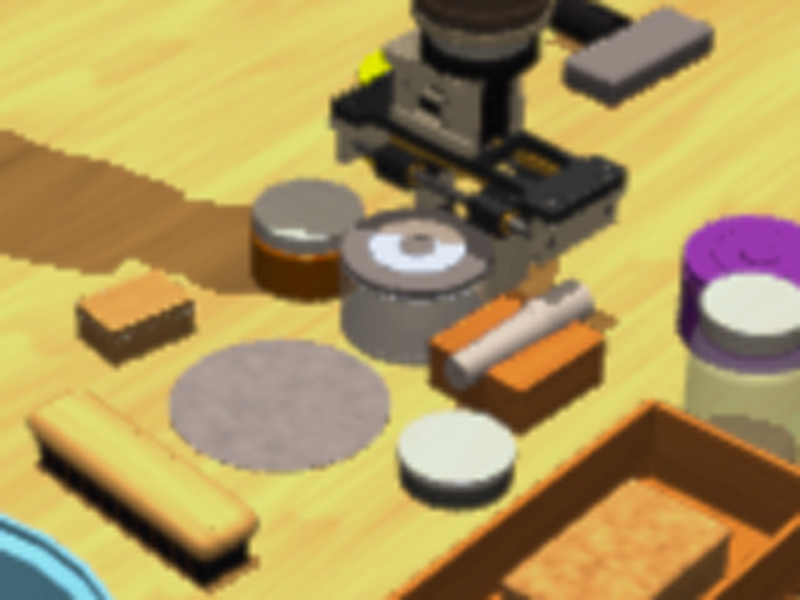

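The cup is in the gap, upright with no wedging force. I'll continue onto the pad.

```bash
python3 -m pendant '[[[-5,0,0,0,0,0,0],[-11,0,0,0,0,0,0],[-17,0,0,0,0,0,0],[-23,0,0,0,0,0,0],[-30,0,0,0,0,0,0],[-37,0,0,0,0,0,0],[-44,0,0,0,0,0,0],[-51,0,0,0,0,0,0],[-58,0,0,0,0,0,0],[-65,0,0,0,0,0,0],[-72,0,0,0,0,0,0],[-79,0,0,0,0,0,0],[-86,0,0,0,0,0,0],[-93,0,0,0,0,0,0],[-100,0,0,0,0,0,0],[-106,0,0,0,0,0,0],[-112,0,0,0,0,0,0],[-117,0,0,0,0,0,0],[-120,0,0,0,0,0,0],[-121,0,0,0,0,0,0]]]'
python3 - <<'E'
from h import *
s=arm.observe();print(s['position'],s['ee_rot'],s['force'])
a=get_image('scene')[:,:,::-1];cv2.imwrite('pics/s6.png',cv2.resize(a[160:280,220:380],(800,600),interpolation=2))
a=get_image('side')[:,:,::-1];cv2.imwrite('pics/d6.png',cv2.resize(a[140:260,200:360],(800,600),interpolation=2))
E
```

```text
clock: 10.55
position: [0.6033, -0.0165, 0.1877]
ee_rot: [-2.284, -2.157, -0.0]
force: [0.3, 2.2, -0.5]
width: 0.499
[ 0.60334131 -0.0164545   0.18773018] [-2.28410199e+00 -2.15694967e+00 -4.62999655e-05] [ 0.32869442  2.18619859 -0.48117527]
```

View pics/s6.png

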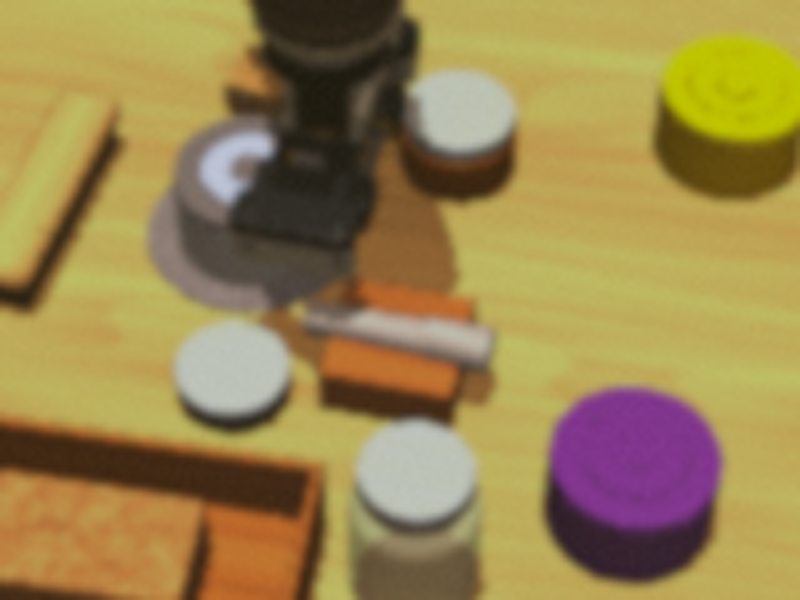

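View pics/d6.png

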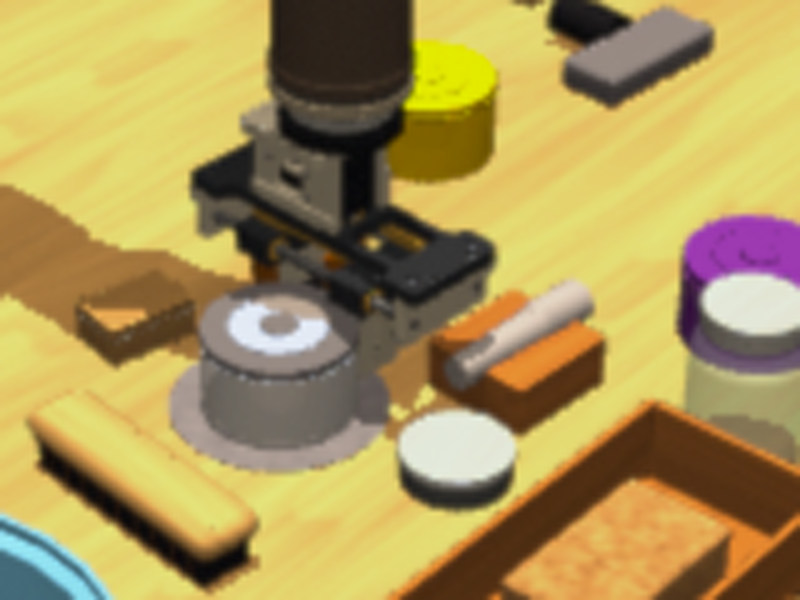

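The cup stands on the pad. I'll back off straight, rise, and check.

```bash
python3 -m pendant '[[[6,0,0,0,0,0,0],[14,0,0,0,0,0,0],[22,0,0,0,0,0,0],[28,0,0,0,0,0,0],[30,0,0,0,0,0,0],[30,0,-30,0,0,0,0],[30,0,-80,0,0,0,0],[30,0,-130,0,0,0,0],[30,0,-180,0,0,0,0],[10,0,-220,0,0,0,0],[-20,0,-220,0,0,0,0],[-50,0,-220,0,0,0,0],[-80,0,-220,0,0,0,0],[-90,0,-220,0,0,0,0],[-90,0,-220,0,0,0,0],[-90,0,-220,0,0,0,0]]]'
python3 - <<'E'
from h import *
s=arm.observe();a=get_image('wrist')[:,:,::-1];print(s['position'],s['ee_rot'],s['force'])
np.savez('w3.npz',position=s['position'],ee_rot=s['ee_rot'])
cv2.imwrite('pics/w7.png',a)
cv2.imwrite('pics/w7c.png',cv2.resize(a[30:240,150:430],(800,600),interpolation=2))
a=get_image('side')[:,:,::-1];cv2.imwrite('pics/d7.png',cv2.resize(a[140:260,200:360],(800,600),interpolation=2))
E
```

```text
clock: 12.65
position: [0.5983, -0.1045, 0.4078]
ee_rot: [-2.282, -2.159, -0.001]
force: [-0.1, 0.1, -0.3]
width: 0.499
[ 0.5983209  -0.10451536  0.40780009] [-2.28153792e+00 -2.15893089e+00 -1.08820256e-03] [-0.14158877  0.13437733 -0.33464354]
```

View pics/w7c.png

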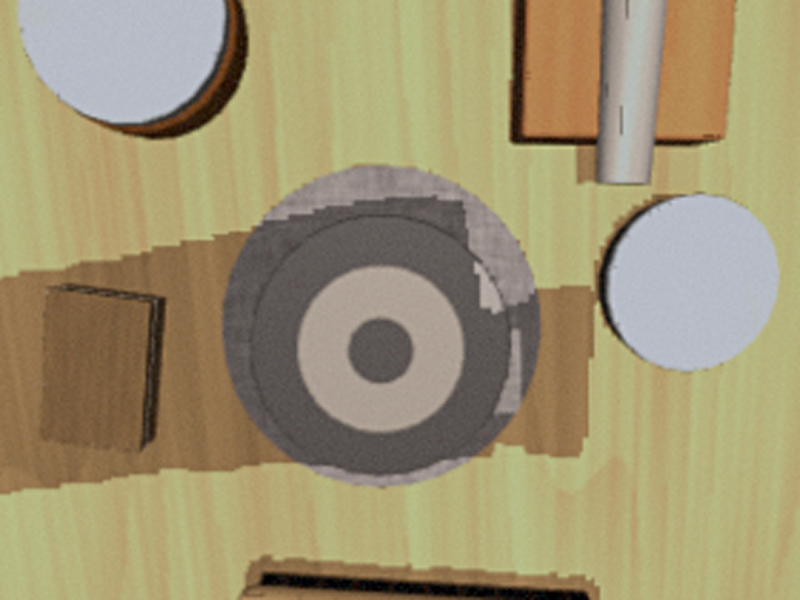

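View pics/d7.png

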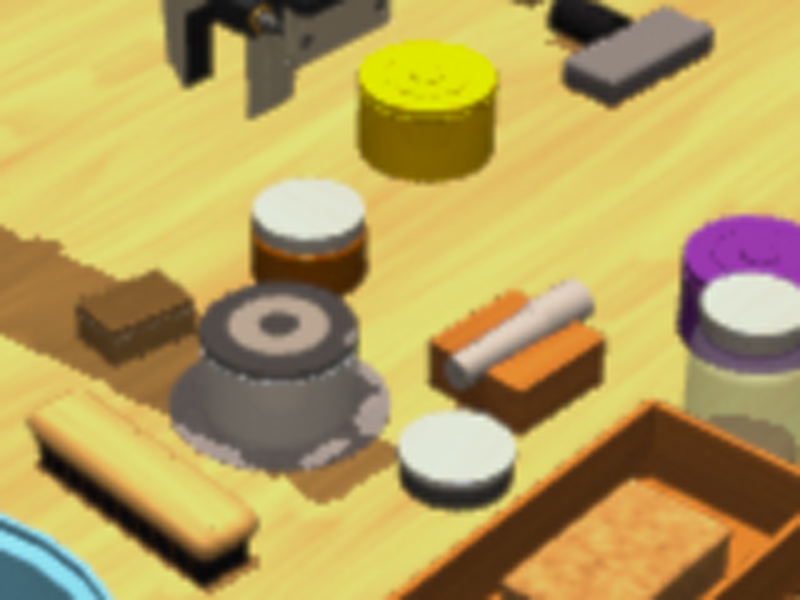

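Cup top ring is centred at about (381,350) in the crop. The pad spans 222–540 across and 164–487 down. The brush, tin and heelbox are unmoved in the side view.

```bash
python3 - <<'E'
from m2 import *
W=dict(np.load('w3.npz'))
print('cup',atz('wrist',*w2(381,350),.058,W),cf(W,w2,.048,.058,(251,214,513,475)))
print('pad',cf(W,w2,.068,0,(222,164,540,487)))
import m
print('side',m.atz('side',*m.si(279,324),.058))
E
```

```text
jar w2 (array([0.5183, 0.0522, 0.0362]), np.float64(0.16))
cup w1 (array([0.6198, 0.1646, 0.0475]), np.float64(0.15))
cup ring w2 ctr [0.6197203  0.16388232 0.058     ] w1 [0.61994637 0.16410682 0.058     ]
cup tri [0.6198484  0.16399244 0.05728828]
blk [0.6587 0.0839 0.036 ]
blk [0.6565 0.0051 0.036 ]
blk [0.7347 0.0797 0.036 ]
blk [7.309e-01 3.000e-04 3.600e-02]
blk w1 [0.6595 0.086  0.036 ]
blk w1 [0.7334 0.0801 0.036 ]
blk base [0.6592 0.0834 0.    ]
blk base [0.6571 0.0036 0.    ]
blk base w1 [0.6602 0.0845 0.    ]
pad [ 0.60015192 -0.06923158] 0.001097490672678017
cup [ 0.60010688 -0.06826087  0.058     ] (array([ 0.6005, -0.0681,  0.0474]), np.float64(0.15))
pad (array([ 0.6001, -0.0687,  0.0679]), np.float64(0.25))
side [ 0.59719011 -0.0649895   0.058     ]
```

The cup centre is within about 1 mm of the pad centre in the wrist view, with a 20 mm margin. Handing in.

```bash
python3 -c "
from cell import arm
print(arm.sign_off(),arm.observe()['clock'])"
```

```text
the job is handed in; nothing more can be done
the job is handed in; nothing more can be done
```

The cup was pushed flat along the surface, through the gap between the jar and the block, and now stands on the round felt pad. I pushed it with two half-open fingertips along the gap's centre line, then backed off, rose clear and handed the job in. The last logged time was 12.65 s, well inside 48 s.

- **Placement:** the wrist camera put the cup at (0.600, −0.068) and the pad centre at (0.600, −0.069). That is within 1 mm, against a 20 mm margin. The side camera read about 4 mm differently, as it also had earlier with the cup in front of the gap, and that is still well inside the margin.
- **Forces:** the wrist force at the stops between moves was about 2 N at most; I did not read it during the moves.
- **Other things:** in the last pictures the jar, block, brush, tin, heelbox, suction head and both look-alikes were where they started, by eye. The shoehorn was outside the crops I checked afterwards, but the arm only passed well above that area.

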